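# Set the filter changer to its third click and take a reading

### The arm

A 7-joint arm with a two-finger parallel gripper is mounted at the origin on a cart in front of the work surface, level with it; the furniture and walls round the work are solid. World frame = base frame: x ahead of the robot, y to its left, z up, the work surface at z = 0. Lengths are in m, angles in rad, forces in N, time in s.
With the tool pointing down it reaches from about 0.4 to 0.75 m from the base axis. Payload 19.5 kg.
Tool frame: the origin (TCP) lies on the front face of the gripper's body, between the roots of the fingers; the fingertips stand 73 mm ahead of it and the grasp point (between the pads) lies 54 mm ahead of it; z points along the fingers, y is the line along which they close (so a half turn about z gives the same grasp; the last joint's range is limited). The gripper opens to 85 mm and grips with 20 to 120 N. Pads are 22 mm wide; open, the fingers measure 114 mm over their backs; the gripper's body (76 mm by 85 mm) begins 54 mm behind the grasp point. The pads swing forward as they close: fully open they stand 13 mm farther back than shut.
Start: joints at [1.224, 0.707, -0.028, 1.485, 0.022, 0.951, -0.075], TCP at [0.173, -0.548, 0.304] pointing down, gripper open.
Joint ranges: [-2.71, 2.71], [-0.32, 2.16], [-1.57, 1.52], [0, 2.45], [-1.46, 4.6], [0, 2.02], [-2.83, 2.83]. Speed limits (rad/s): [1.89, 1.89, 2.57, 2.57, 3.01, 3.01, 3.01].

### API

Orientations are given as a unit quaternion [w, x, y, z].
In Python, from cell import readout, optics, ticket gives the robot as it stands. The module is installed in compiled form; this text tells all that it offers.
- The arm moves only by the shell command python3 -m creep 'ROWS' [OPENING] [FORCE]. ROWS is JSON, a list of rows, each an object with "linear": the shift along the tool's x, y, z in m, a list of three; "rotation": the turn, a rotation vector about the tool's x, y, z in rad, a list of three. A call has 1 to 5 rows; each row shifts and turns the commanded pose from where the row before left it, along the tool's axes as they then stand; what a row does not reach is not made up. A row lasts 1/8 s, in which the tool goes at most 62.5 mm and 10.7 degrees, less where a joint would pass 70% of its speed; a pose out of reach is approached as far as the arm can. A call is refused whole if a number of a shift passes 0.0625 or a number of a turn 0.188, either way. A call with a gripper value outside its range is refused whole. OPENING is the finger opening in m, from 0 to 0.0854, set as the call begins (- or left out, the last holds). The fingers move at their own pace and stop on an object; FORCE is the grip in N (left out, the last holds). Time passes only in rows, so rows that do not move let the fingers close. It gives the time, the measured TCP pose, the force, the opening and the grip force at its end, in the units of the state.
- readout.get_state(): the state, without advancing time (a new reading comes with each control period).
- optics.capture(name): name is "scene" or "side" or "wrist"; returns (picture, depth): 480x640x3 uint8, blue, green, red; 480x640 float32, m along the optical axis (not along the pixel's ray), 0 where there is no reading.
- optics.camera_model(name): a dict with "fx", "fy", "cx", "cy" (pixels), "k1" (the pictures are not rectified: a ray, as slopes to the right and down, at radius r is drawn at 1 + k1 r^2 times it, then the intrinsics apply), "xyz" and "attitude" of the camera in the world. Camera axes: x right, y up, looking along -z (the intrinsics and any distortion apply to the point x, -y, -z); pixel columns grow to the right and rows downward; lengths in m; the calibration is good to about 2 mm. A picture is of the moment at which its call begins: read the wrist's pose just before it. camera_model takes no time and is no camera call; for the wrist camera it gives the pose at the moment of the call.
- ticket.job_done(): hands the job in; it is judged then, once.
The state is a dict: "clock": time; "joint_pos": joint angles; "qd": joint speeds; "joint_efforts": joint torques, N m; "ee_pos": TCP position; "orientation": TCP orientation; "wrist_force": force on the tool from outside, world axes, zero at the start; "ft_torque": the same for the moment, N m; "opening": opening from 0.0 (shut) to 1.0 (fully open); "grasp_force": force on a finger pad.
Only numpy, scipy, OpenCV 4.12 (cv2) and the standard library are available. Lean on these libraries where they do the work, as an engineer would, in place of code of your own. Each camera call takes 0.05 s, during which the arm holds its last target. There are 200 camera calls.

### The job

The filter changer's orange lever is parked at the right end of its slot, by the red dot. Push it to the left with a fingertip, counting the clicks, and stop when it rests in the third notch after the parked one, never running on to the fourth; only then press the green button fully down and let it come up again. Only push and press: do not pinch the lever, lift nothing, do not shove the changer about, and leave the other things on the table where they stand.

Things in the scene. Friction and masses are not known exactly. Their poses are not given: they have to be found in the camera images.
- filter_changer: The filter changer: white bench unit with a grey top plate, 110 (x) x 230 (y) x 60 mm (z), about 3 kg, loose on rubber feet. Origin: centre of its underside. x points from its vented front to its back, y along its length to its left (towards button and lens port), z up. A sideways push of over about 12 N can shove it.
- filter_lever (a joint): Travel of the orange lever along the changer's +y (left), m. Notches 16 mm apart: 0 (parked, right end, the start), 0.016 (first click), 0.032, 0.048 (THIRD), 0.064, 0.080 (left stop). Between two notches it resists with up to about 4.5 N until half way (8 mm), then jumps ahead of the finger into the next notch and stays there within 1 mm; the push force falls away at each click.
- lever_center (a point): Centre of the orange lever cap, 78 mm above the table. The cap is 14 mm along the slot, 24 mm across it (changer x), 22 mm high (67 to 89 mm above the table). Parked it lies at changer x = +0.018, y = -0.092; white marks in front of the slot show the notches, a red dot the parked one. Right of the parked cap are 16 mm of top plate (60 mm above the table), then open air.
- cap_right: Right half of the lever cap (the changer's -y side; push here to move it to the left), 24 x 7 x 22 mm, origin at its centre.
- cap_left: Left half of the lever cap, 24 x 7 x 22 mm, origin at its centre.
- read_button (a joint): How far the green button is pressed, in m: 0 up, 0.006 fully down. A spring; pressing starts at 1.5 N and the stop is reached at 5 N.
- read_button_top (a point): Centre of the top of the round green button, 26 mm across, in a black ring 42 mm across on the changer's top plate (changer x = -0.008, y = +0.072). Unpressed its top is 82 mm above the table and 10 mm above the ring; it moves 6 mm straight down.
- beaker_100: Bystander: clear glass beaker, 52 mm wide, 70 mm tall. Loose; origin at the centre of its underside.
- petri_dish: Bystander: covered clear dish, 62 mm wide, 14 mm tall. Loose; origin at the centre of its underside.
- marker_pen: Bystander: white marker pen with a black cap, lying, 121 mm long, 12 mm thick. Loose; origin at the centre of its underside.
- timer: Bystander: white square bench timer, 64 x 64 x 19 mm. Loose; origin at the centre of its underside.
- filter_box: Bystander: flat card box of filter papers, white and green, 90 x 90 x 21 mm. Loose; origin at the centre of its underside.
- reagent_bottle_1: Bystander: amber bottle with a blue screw cap, 70 mm wide, 138 mm tall. Loose; origin at the centre of its underside.

How it is judged:
By the outcome, as a careful person would: the job done as asked, in the order asked, and still so for the second after the job is handed in, with the robot touching nothing.
It also fails if it takes over 64 s, if anything falls off the work surface, if the arm or the gripper's body presses on something with over 40 N, if the wrist force passes 120 N, or if a joint passes its speed limit or range.

## Working session

There is one attempt and no reset: what is moved stays moved. The work goes in short steps, Python scripts to look and compute and a shell command to move; the robot and the scene stay as the last step left them, time stands still between calls to the robot, and variables do not carry over. Pictures are saved under pics/ and viewed, at most 10 in all, crops included, and the job is handed in when it is done.

```bash
mkdir -p pics; python3 - <<'E'
from cell import readout, optics
import cv2,numpy as np
s=readout.get_state();print(s)
for n in("scene","side"):
    p,d=optics.capture(n);cv2.imwrite(f"pics/{n}0.png",p);np.save(f"{n}0.npy",d);m=optics.camera_model(n);print(n,m)
E
```

```text
{'clock': 0.0, 'joint_pos': array([ 1.22426795,  0.70705873, -0.02762258,  1.48498292,  0.02198693,
        0.95090442, -0.07547953]), 'qd': array([ 0.0001036 ,  0.00181062,  0.00064759, -0.00047665,  0.00070812,
       -0.00090368, -0.0009639 ]), 'joint_efforts': array([ 7.39625960e-06, -8.83219028e+01,  1.23448290e+00, -2.36160833e+01,
        1.68845319e-02,  6.65204119e-03, -9.95381185e-06]), 'ee_pos': array([ 0.17252678, -0.54831788,  0.30345658]), 'orientation': array([-5.18130409e-04,  9.88406002e-01,  1.51833129e-01, -8.92893929e-05]), 'wrist_force': array([-0.02884826, -0.50875169,  0.63548735]), 'ft_torque': array([-0.00054805, -0.02470293,  0.02409386]), 'grasp_force': 0.0, 'opening': 0.9961970871942324}
scene {'fx': 452.7416803724386, 'fy': 452.7416803724386, 'cx': 310.66856904290523, 'cy': 241.49905764833454, 'k1': -0.07656493639441549, 'xyz': array([-0.09429189, -0.54370461,  0.4914951 ]), 'attitude': array([ 0.74809327,  0.45835906, -0.24632233, -0.41181154])}
side {'fx': 524.9432633205265, 'fy': 524.9432633205265, 'cx': 321.81820045538484, 'cy': 244.43707775118784, 'k1': -0.13737199044495146, 'xyz': array([0.22757527, 0.61689075, 0.4716343 ]), 'attitude': array([-0.15372392, -0.11569371,  0.53162732,  0.82483714])}
```

View pics/scene0.png

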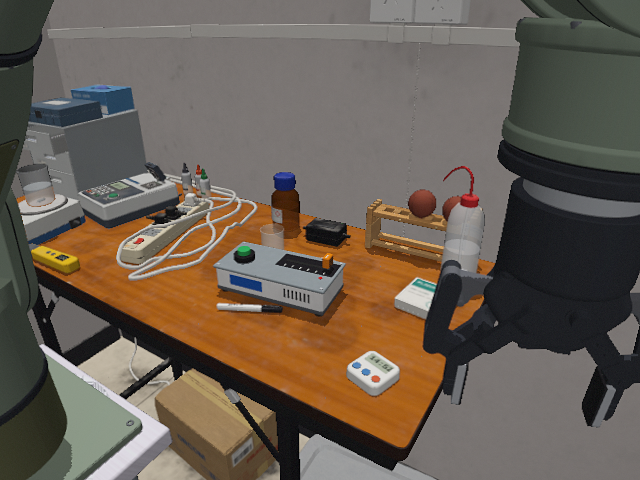

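View pics/side0.png

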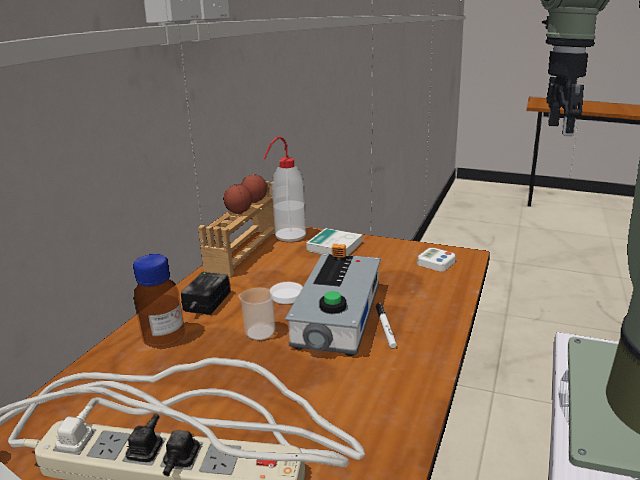

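The scene view shows the changer, with the lever at about (328,262) and the button at (244,252). In the side view they are at about (339,250) and (332,298). The area around the changer is fairly open; the pen lies in front of it, and the beaker and dish are behind.

```bash
cat > h.py <<'E'
import numpy as np,cv2
from scipy.spatial.transform import Rotation as R
def rot(q): return R.from_quat(np.roll(q,-1))
def ray(m,u,v):
    K=np.array([[m['fx'],0,m['cx']],[0,m['fy'],m['cy']],[0,0,1]])
    x,y=cv2.undistortPoints(np.array([[[u,v]]],float),K,np.array([m['k1'],0,0,0,0]))[0,0]
    return m['xyz'],rot(m['attitude']).apply([x,-y,-1])
def plane(m,u,v,z):
    o,d=ray(m,u,v); return o+d*(z-o[2])/d[2]
def tri(a,b):
    (o,d),(p,e)=a,b
    t=np.linalg.lstsq(np.c_[d,-e],p-o,rcond=None)[0]
    A,B=o+t[0]*d,p+t[1]*e
    return (A+B)/2,np.linalg.norm(A-B)
def blob(img,lo,hi,box):
    x0,y0,x1,y1=box
    k=cv2.inRange(cv2.cvtColor(img[y0:y1,x0:x1],cv2.COLOR_BGR2HSV),lo,hi)
    n,l,s,c=cv2.connectedComponentsWithStats(k)
    i=1+np.argmax(s[1:,4]); return c[i]+[x0,y0],s[i]+[x0,y0,0,0,0]
ORANGE=((8,150,90),(22,255,255)); GREEN=((45,120,60),(85,255,255))
E
python3 - <<'E'
from h import *
from cell import optics
S,T=optics.camera_model("scene"),optics.camera_model("side")
a,b=cv2.imread("pics/scene0.png"),cv2.imread("pics/side0.png")
bs={}
for n,c,b1,b2 in(("lev",ORANGE,(315,245,345,280),(325,238,355,262)),("but",GREEN,(225,235,262,268),(315,282,350,315))):
    p,s1=blob(a,*c,b1);q,s2=blob(b,*c,b2)
    X,g=tri(ray(S,*p),ray(T,*q));bs[n]=X;print(n,p,s1,q,s2,X,g)
    z=.078 if n=="lev" else .080
    print(plane(S,*p,z),plane(T,*q,z))
# expected lever - button vector in changer frame
v=(bs["lev"]-bs["but"])[:2];e=np.array([.026,-.164])
yaw=np.arctan2(v[1],v[0])-np.arctan2(e[1],e[0]);print("yaw",yaw,np.linalg.norm(v),np.linalg.norm(e))
big=np.hstack([cv2.resize(a[230:320,205:355],None,fx=2.66,fy=2.66,interpolation=2),cv2.resize(b[230:360,280:400],None,fx=2.66,fy=2.66,interpolation=2)[:239]]) if 0 else cv2.resize(a[225:325,200:360],None,fx=5,fy=5,interpolation=2)
cv2.imwrite("pics/crop1.png",big)
E
```

```text
lev [329.81052632 253.47789474] [315 245  30  24 475] [338.6   250.096] [332 244  14  13 125] [ 0.53266404 -0.17621837  0.0858364 ] 0.011966256040515924
[ 0.5559548  -0.16571608  0.078     ] [ 0.53151838 -0.1815895   0.078     ]
but [243.60344828 250.64655172] [237 246  14  10 116] [332.1025641  297.84615385] [324 291  17  14 195] [ 0.48028977 -0.01789249  0.07764257] 0.0016026063205752251
[ 0.47568796 -0.02147303  0.08      ] [ 0.47968334 -0.0151531   0.08      ]
yaw 0.16224114834692926 0.1667637424304041 0.16604818577750255
```

View pics/crop1.png

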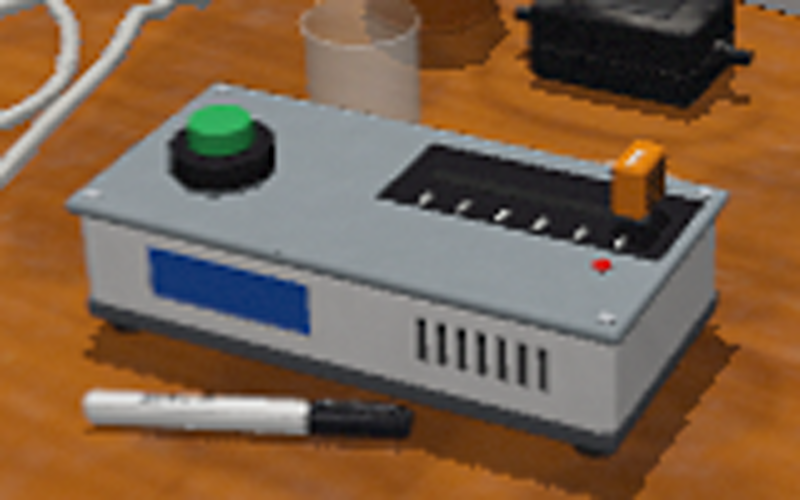

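The crop shows the button cap at about (244,251) and the lever cap spanning about x 322-333, y 252-269, right by the red dot. The scene lever mask leaked into the wood, so I'm redoing it from hand-read points and adding the plate corners.

```bash
python3 - <<'E'
from h import *
from cell import optics
S,T=optics.camera_model("scene"),optics.camera_model("side")
np.set_printoptions(precision=4,suppress=True)
a=cv2.imread("pics/scene0.png")
print(cv2.cvtColor(a,cv2.COLOR_BGR2HSV)[[256,262,266,250,262],[326,326,326,340,350]])
C={n:plane(S,200+u/5,225+v/5,.06) for n,u,v in(("BL",218,85),("FL",70,208),("BR",725,192),("FR",618,335))}
for k in C:print(k,C[k][:2])
for p,q in(("BL","BR"),("FL","FR"),("BL","FL"),("BR","FR")):
    d=(C[p]-C[q])[:2];print(p,q,np.linalg.norm(d),np.arctan2(-d[0],d[1]) if p[1]=='L'and q[1]=='R' else np.arctan2(d[1],d[0]))
c=np.mean(list(C.values()),0);print("centre",c)
y=.15;Rz=np.array([[np.cos(y),-np.sin(y)],[np.sin(y),np.cos(y)]])
print("pred lever",c[:2]+Rz@[.018,-.092],"button",c[:2]+Rz@[-.008,.072])
print("lever tri",tri(ray(S,327.8,261),ray(T,338.6,250.1)))
for n,u,v in(("bottle",290,238),("box",333,243),("timer",437,262),("rack",218,262)):print(n,plane(T,u,v,0.0))
E
```

```text
[[ 12  26 225]
 [ 14 223 145]
 [ 14 239 142]
 [ 15 209 168]
 [ 13 192 154]]
BL [0.5326 0.0286]
FL [0.4248 0.0106]
BR [ 0.5657 -0.1937]
FR [ 0.4609 -0.2096]
BL BR 0.22467512363621897 0.1479283459130499
FL FR 0.223141999297599 0.16252053541317016
BL FL 0.1092991306015596 0.16546684075550186
BR FR 0.10602691714871706 0.1513233677964791
centre [ 0.496 -0.091  0.06 ]
pred lever [ 0.5276 -0.1793] button [ 0.4773 -0.021 ]
lever tri (array([ 0.5294, -0.1776,  0.0791]), np.float64(0.0020250464314618436))
bottle [ 0.7194 -0.3659  0.    ]
box [ 0.6166 -0.371   0.    ]
timer [ 0.3817 -0.3498  0.    ]
rack [ 0.809  -0.2034  0.    ]
```

Triangulation and the corners agree to about 2 mm: lever (0.529, -0.178, 0.079), button (0.479, -0.018), yaw about 0.157, plate 224x108 against a nominal 230x110. I'll close the fingers, align with the changer and move to the right of the lever, staying high.

```bash
python3 -m creep '[{"linear":[0,0,0],"rotation":[0,0,0.148]},{"linear":[0.034,-0.022,0],"rotation":[0,0,0]},{"linear":[0.034,-0.022,0],"rotation":[0,0,0]},{"linear":[0.034,-0.022,0],"rotation":[0,0,0]},{"linear":[0.034,-0.022,0],"rotation":[0,0,0]}]' 0 20
python3 -m creep '[{"linear":[0.034,-0.022,0],"rotation":[0,0,0]},{"linear":[0.034,-0.022,0],"rotation":[0,0,0]},{"linear":[0.034,-0.022,0],"rotation":[0,0,0]},{"linear":[0.034,-0.022,0],"rotation":[0,0,0]},{"linear":[0.034,-0.022,0],"rotation":[0,0,0]}]'
python3 -m creep '[{"linear":[0.034,-0.022,0],"rotation":[0,0,0]},{"linear":[0.034,-0.022,0],"rotation":[0,0,0]},{"linear":[0.034,-0.022,0],"rotation":[0,0,0]},{"linear":[0,0,0],"rotation":[0,0,0]},{"linear":[0,0,0],"rotation":[0,0,0]}]'
python3 - <<'E'
from cell import readout,optics
import cv2
s=readout.get_state();print(s["clock"],s["ee_pos"],s["orientation"],s["wrist_force"])
print(optics.camera_model("wrist"))
p,d=optics.capture("wrist");cv2.imwrite("pics/w1.png",p)
E
```

```text
clock: 0.72
ee_pos: [0.294, -0.4393, 0.3037]
orientation: [-0.0, 0.997, 0.078, -0.0]
wrist_force: [0.0, -0.3, -0.3]
opening: 0.003
grasp_force: 0.0
clock: 1.35
ee_pos: [0.4447, -0.3041, 0.3037]
orientation: [-0.0, 0.997, 0.078, -0.0]
wrist_force: [0.7, 0.2, 0.4]
opening: -0.001
grasp_force: 0.0
clock: 1.98
ee_pos: [0.5338, -0.2245, 0.3037]
orientation: [0.0, 0.997, 0.078, -0.0]
wrist_force: [-0.8, -0.6, -0.3]
opening: 0.002
grasp_force: 0.0
1.975 [ 0.53383232 -0.22448206  0.30371566] [ 4.92562043e-05  9.96946430e-01  7.80875153e-02 -3.91665835e-04] [-0.78371182 -0.59238606 -0.26634317]
{'fx': 367.872406039741, 'fy': 367.872406039741, 'cx': 317.6468967692246, 'cy': 235.5348334819419, 'k1': -0.06436072619224917, 'xyz': array([ 0.61116495, -0.21228921,  0.37389812]), 'attitude': array([ 0.75089804, -0.11888759,  0.10163956, -0.64162861])}
```

View pics/w1.png

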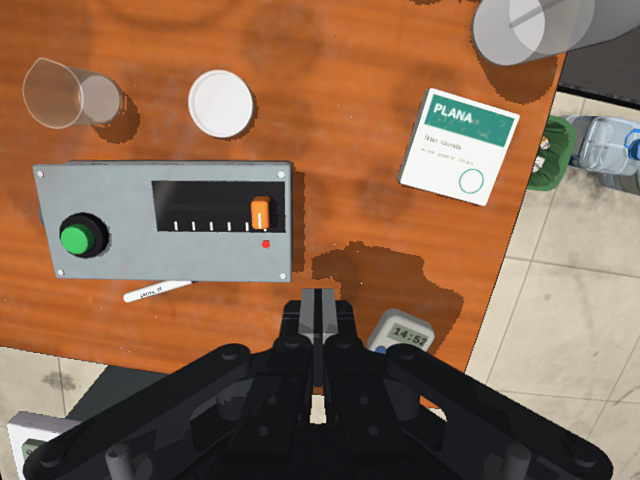

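The wrist view shows the lever cap at about (261,212), the red dot at (266,244), the button at about (77,236), and a free area right of the changer. The closed tips are at (318,292). I'll refine the positions from this view.

```bash
python3 - <<'E'
from h import *
from cell import optics
np.set_printoptions(precision=4,suppress=True)
W=optics.camera_model("wrist");a=cv2.imread("pics/w1.png")
C=[plane(W,u,v,.06)[:2] for u,v in((33,165),(50,281),(290,161),(291,282))]  # BL FL BR FR
print(*C)
for i,j in((0,2),(1,3)):d=C[i]-C[j];print(np.linalg.norm(d),np.arctan2(-d[0],d[1]))
print("dot",plane(W,266,244,.06))
p,s=blob(a,*ORANGE,(248,190,274,232));print("lever",p,s)
for u in(251,271):print(plane(W,u,200,.089))
p,s=blob(a,*GREEN,(50,205,100,265));print("button",p,s,plane(W,*p,.081))
cv2.imwrite("pics/w1c.png",cv2.resize(a[150:320,140:350],None,fx=3.5,fy=3.5,interpolation=2))
E
```

```text
[0.5359 0.0297] [0.4238 0.0217] [ 0.572  -0.1951] [ 0.4612 -0.2109]
0.22776654979694236 0.15927218339030577
0.2355761291953986 0.15908855175846565
dot [ 0.4951 -0.1835  0.06  ]
lever [259.9291 211.2579] [251 196  19  34 508]
[ 0.5406 -0.1703  0.089 ]
[ 0.5431 -0.186   0.089 ]
button [ 76.1388 238.1673] [ 60 224  34  30 735] [ 0.4822 -0.0214  0.081 ]
```

View pics/w1c.png

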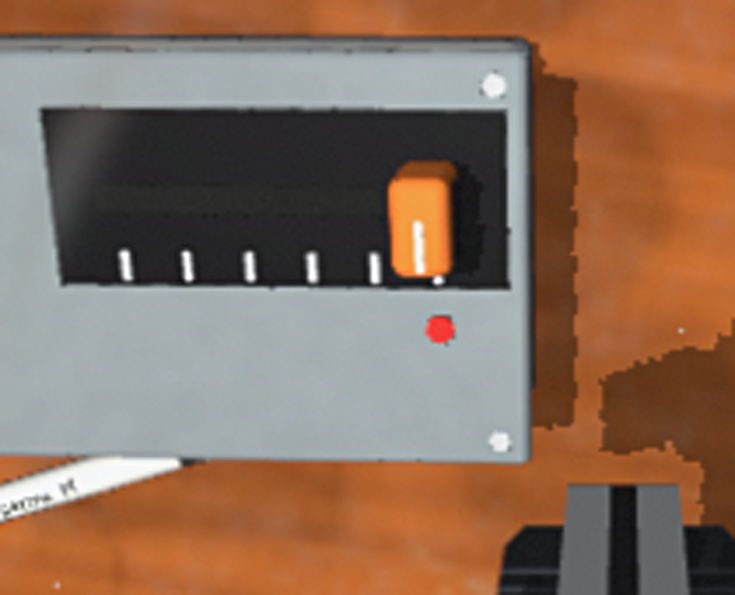

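The crop agrees: the cap centre is about (0.530, -0.178), and the gap from the tool is 46 mm along the slot. I'll descend there, over free air and the plate edge.

```bash
python3 -m creep '[{"linear":[0.003,0,0.04],"rotation":[0,0,0]},{"linear":[0,0,0.04],"rotation":[0,0,0]},{"linear":[0,0,0.04],"rotation":[0,0,0]},{"linear":[0,0,0.037],"rotation":[0,0,0]},{"linear":[0,0,0],"rotation":[0,0,0]}]'
python3 -m creep '[{"linear":[0,-0.005,0],"rotation":[0,0,0]},{"linear":[0,-0.005,0],"rotation":[0,0,0]},{"linear":[0,-0.005,0],"rotation":[0,0,0]},{"linear":[0,0,0],"rotation":[0,0,0]},{"linear":[0,0,0],"rotation":[0,0,0]}]'
python3 - <<'E'
from h import *
from cell import optics,readout
p,d=optics.capture("wrist");q,_=optics.capture("scene")
cv2.imwrite("pics/w2.png",np.hstack([cv2.resize(p,(400,300)),q[180:330,180:380].repeat(2,0).repeat(2,1)]))
E
```

```text
clock: 2.65
ee_pos: [0.536, -0.224, 0.1454]
orientation: [-0.001, 0.997, 0.078, -0.002]
wrist_force: [-0.7, -0.3, 0.8]
opening: -0.004
grasp_force: 0.0
clock: 3.28
ee_pos: [0.535, -0.2088, 0.1471]
orientation: [0.0, 0.997, 0.078, 0.0]
wrist_force: [-0.2, -0.6, -0.7]
opening: -0.003
grasp_force: 0.0
```

View pics/w2.png

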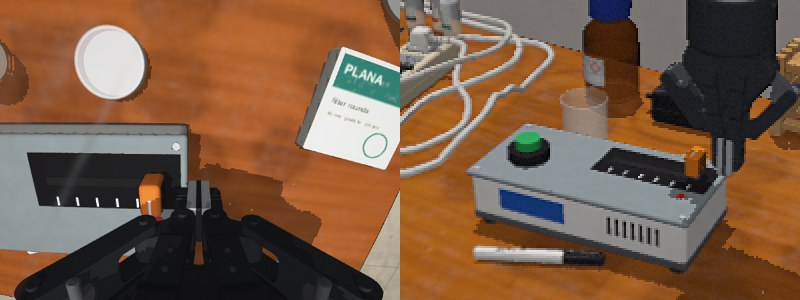

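Both views show the closed tips just right of the cap and level with it, gap about 15 mm, nothing touched. I'll write a measuring helper and advance in small steps.

```bash
cat > look.py <<'E'
from h import *
from cell import optics,readout
ex,ey=np.array([.9877,.1564]),np.array([-.1564,.9877]); L0=np.array([.530,-.178])
def look(name=None):
    F=[];
    s=readout.get_state();W=optics.camera_model("wrist");p,_=optics.capture("wrist")
    for i in range(3):
        F.append(readout.get_state()["wrist_force"][:2]@ey); optics.capture("scene")
    k=cv2.inRange(cv2.cvtColor(p,cv2.COLOR_BGR2HSV),*((8,190,205),(20,255,255)))
    n,l,st,c=cv2.connectedComponentsWithStats(k)
    for i in range(1,n):
        if st[i,4]<80: continue
        P=plane(W,*c[i],.089)[:2]-L0
        if abs(P@ex)<.02 and -.015<P@ey<.1:
            e=plane(W,st[i,0],c[i,1],.089)[:2]-L0
            print("cap centre along slot mm %.1f  left edge %.1f area %d"%(P@ey*1e3,e@ey*1e3,st[i,4]))
    print("t %.2f tcp along %.1f across %.1f z %.4f  F %s mean %.2f"%(s["clock"],(s["ee_pos"][:2]-L0)@ey*1e3,(s["ee_pos"][:2]-L0)@ex*1e3,s["ee_pos"][2],np.round(F,1),np.mean(F)))
    if name: cv2.imwrite(name,p)
look()
E
python3 look.py
python3 -m creep '[{"linear":[0,-0.004,0],"rotation":[0,0,0]},{"linear":[0,-0.004,0],"rotation":[0,0,0]},{"linear":[0,-0.002,0],"rotation":[0,0,0]},{"linear":[0,0,0],"rotation":[0,0,0]}]'; python3 look.py
python3 -m creep '[{"linear":[0,-0.002,0],"rotation":[0,0,0]},{"linear":[0,-0.001,0],"rotation":[0,0,0]},{"linear":[0,0,0],"rotation":[0,0,0]}]'; python3 look.py
```

```text
cap centre along slot mm 0.7  left edge 6.5 area 728
t 3.38 tcp along -31.3 across 0.1 z 0.1469  F [0.2 0.4 0.6] mean 0.42
clock: 4.08
ee_pos: [0.5334, -0.1987, 0.1469]
orientation: [-0.0, 0.997, 0.078, 0.0]
wrist_force: [0.0, 0.2, -0.2]
opening: -0.004
grasp_force: 0.0
cap centre along slot mm 0.4  left edge 6.4 area 473
t 4.08 tcp along -21.0 across 0.1 z 0.1469  F [-0.6  0.4  0.4] mean 0.08
clock: 4.65
ee_pos: [0.5329, -0.196, 0.1469]
orientation: [0.0, 0.997, 0.078, -0.0]
wrist_force: [0.5, -2.4, -0.1]
opening: 0.002
grasp_force: 1.1
cap centre along slot mm 2.2  left edge 8.3 area 337
t 4.65 tcp along -18.2 across 0.1 z 0.1469  F [-2.1 -2.1 -2.3] mean -2.19
```

Contact came at a TCP offset of about -20 mm: the force is 2.2 N and the cap has moved 1.9 mm. Clicks should therefore fall near TCP -12, +4 and +20 mm.

```bash
python3 -m creep '[{"linear":[0,-0.002,0],"rotation":[0,0,0]},{"linear":[0,-0.002,0],"rotation":[0,0,0]},{"linear":[0,0,0],"rotation":[0,0,0]}]' >/dev/null; python3 look.py
python3 -m creep '[{"linear":[0,-0.002,0],"rotation":[0,0,0]},{"linear":[0,-0.001,0],"rotation":[0,0,0]},{"linear":[0,0,0],"rotation":[0,0,0]}]' >/dev/null; python3 look.py
python3 -m creep '[{"linear":[0,-0.001,0],"rotation":[0,0,0]},{"linear":[0,-0.001,0],"rotation":[0,0,0]},{"linear":[0,0,0],"rotation":[0,0,0]}]'>/dev/null; python3 look.py
```

```text
cap centre along slot mm 6.7  left edge 12.9 area 339
t 5.22 tcp along -13.7 across 0.1 z 0.1469  F [-1.4 -1.8 -1.7] mean -1.61
cap centre along slot mm 16.4  left edge 22.1 area 337
t 5.80 tcp along -10.8 across 0.1 z 0.1469  F [-0.2  0.7 -0.2] mean 0.09
cap centre along slot mm 16.4  left edge 22.3 area 329
t 6.38 tcp along -9.0 across 0.1 z 0.1469  F [-0.5  0.1  0. ] mean -0.11
```

First click: the left edge moved 15.8 mm and the force dropped to 0. Now on to the second notch.

```bash
python3 -m creep '[{"linear":[0,-0.003,0],"rotation":[0,0,0]},{"linear":[0,-0.003,0],"rotation":[0,0,0]},{"linear":[0,-0.003,0],"rotation":[0,0,0]},{"linear":[0,0,0],"rotation":[0,0,0]}]' >/dev/null; python3 look.py
python3 -m creep '[{"linear":[0,-0.001,0],"rotation":[0,0,0]},{"linear":[0,-0.001,0],"rotation":[0,0,0]},{"linear":[0,0,0],"rotation":[0,0,0]}]'>/dev/null; python3 look.py
python3 -m creep '[{"linear":[0,-0.001,0],"rotation":[0,0,0]},{"linear":[0,-0.001,0],"rotation":[0,0,0]},{"linear":[0,0,0],"rotation":[0,0,0]}]'>/dev/null; python3 look.py
```

```text
cap centre along slot mm 20.3  left edge 26.4 area 327
t 7.08 tcp along -0.1 across 0.1 z 0.1469  F [-3.1 -2.9 -3.3] mean -3.09
cap centre along slot mm 22.6  left edge 28.7 area 316
t 7.65 tcp along 2.2 across 0.1 z 0.1469  F [-2.2 -1.7 -0.9] mean -1.60
cap centre along slot mm 33.2  left edge 39.1 area 354
t 8.22 tcp along 4.2 across 0.1 z 0.1468  F [-0.3 -0.9 -0.2] mean -0.44
```

Second click (32.7 mm travel). The third should trip near TCP +19.5, so I'll go to +18 and then creep.

```bash
python3 -m creep '[{"linear":[0,-0.004,0],"rotation":[0,0,0]},{"linear":[0,-0.004,0],"rotation":[0,0,0]},{"linear":[0,-0.004,0],"rotation":[0,0,0]},{"linear":[0,0,0],"rotation":[0,0,0]}]' >/dev/null; python3 look.py
python3 -m creep '[{"linear":[0,-0.001,0],"rotation":[0,0,0]},{"linear":[0,-0.001,0],"rotation":[0,0,0]},{"linear":[0,0,0],"rotation":[0,0,0]}]'>/dev/null; python3 look.py
```

```text
cap centre along slot mm 36.3  left edge 42.5 area 357
t 8.93 tcp along 16.0 across 0.1 z 0.1469  F [-3.8 -3.8 -3.5] mean -3.70
cap centre along slot mm 38.6  left edge 44.7 area 340
t 9.50 tcp along 18.2 across 0.2 z 0.1469  F [-2.3 -2.1 -1.7] mean -2.04
```

```bash
python3 -m creep '[{"linear":[0,-0.001,0],"rotation":[0,0,0]},{"linear":[0,-0.001,0],"rotation":[0,0,0]},{"linear":[0,0,0],"rotation":[0,0,0]}]'>/dev/null; python3 look.py
```

```text
cap centre along slot mm 49.3  left edge 55.1 area 359
t 10.07 tcp along 20.2 across 0.0 z 0.1469  F [-0.5  0.1  0.4] mean 0.02
```

Third click: 48.7 mm of travel and no force. I'll back off to the right, rise and re-measure.

```bash
python3 -m creep '[{"linear":[0,0.008,0],"rotation":[0,0,0]},{"linear":[0,0.008,0],"rotation":[0,0,0]},{"linear":[0,0,-0.04],"rotation":[0,0,0]},{"linear":[0,0,-0.04],"rotation":[0,0,0]},{"linear":[0,0,-0.04],"rotation":[0,0,0]}]'
python3 -m creep '[{"linear":[0,0,0],"rotation":[0,0,0]},{"linear":[0,0,0],"rotation":[0,0,0]}]'>/dev/null
python3 - <<'E'
from look import *
look("pics/w3.png")
W=optics.camera_model("wrist");a=cv2.imread("pics/w3.png")
p,s=blob(a,*GREEN,(0,100,300,400));print("button",p,s)
B=plane(W,*p,.081);S,T=optics.camera_model("scene"),optics.camera_model("side")
q,_=optics.capture("scene");r,_=optics.capture("side")
ps,_=blob(q,*GREEN,(225,235,262,268));pt,_=blob(r,*GREEN,(315,282,350,315))
print("wrist",B,"tri",tri(ray(W,*p),ray(T,*pt)),"px",ps,pt)
E
```

```text
clock: 10.9
ee_pos: [0.5293, -0.1748, 0.2683]
orientation: [0.0, 0.997, 0.078, -0.0]
wrist_force: [-0.3, 0.2, 0.9]
opening: -0.005
grasp_force: 0.0
cap centre along slot mm 47.9  left edge 54.3 area 189
t 11.15 tcp along 3.6 across -0.2 z 0.2663  F [ 0.7 -0.1  0.1] mean 0.23
cap centre along slot mm 47.7  left edge 54.6 area 203
t 11.35 tcp along 3.9 across -0.1 z 0.2661  F [ 0.9 -0.2 -0.6] mean 0.03
button [107.47093713 257.40806643] [ 91 241  32  35 843]
wrist [ 0.48229903 -0.01917538  0.081     ] tri (array([ 0.48089434, -0.017758  ,  0.07837419]), np.float64(0.0002666917774760915)) px [243.65217391 250.60869565] [332.08247423 297.81443299]
```

View pics/w3.png

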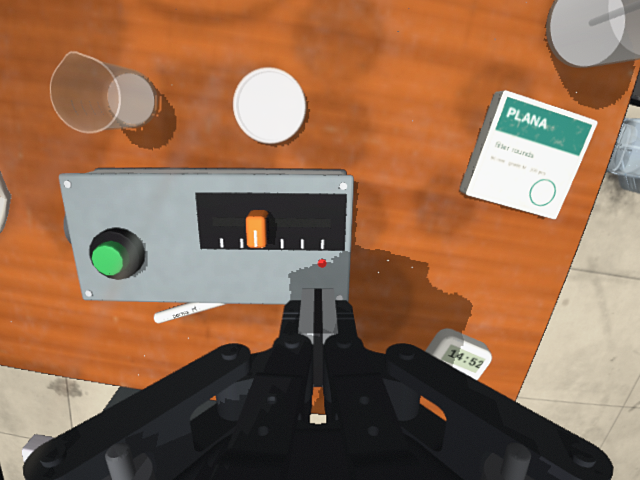

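The cap at (257,230) has three marks to its right (282, 302, 322) and two to its left, so it sits in the third notch. The button's pixels in the fixed cameras are unchanged, so the changer didn't move. Next, over the button at about (0.480, -0.019).

```bash
python3 -m creep '[{"linear":[-0.0049,-0.0322,0],"rotation":[0,0,0]},{"linear":[-0.0049,-0.0322,0],"rotation":[0,0,0]},{"linear":[-0.0049,-0.0322,0],"rotation":[0,0,0]},{"linear":[-0.0049,-0.0322,0],"rotation":[0,0,0]},{"linear":[-0.0049,-0.0322,0],"rotation":[0,0,0]}]'>/dev/null
python3 -m creep '[{"linear":[0,0,0.035],"rotation":[0,0,0]},{"linear":[0,0,0.035],"rotation":[0,0,0]},{"linear":[0,0,0.026],"rotation":[0,0,0]},{"linear":[0,0,0],"rotation":[0,0,0]},{"linear":[0,0,0],"rotation":[0,0,0]}]'
python3 - <<'E'
from h import *
from cell import optics
p,_=optics.capture("side");q,_=optics.capture("scene")
cv2.imwrite("pics/b1.png",np.hstack([p[200:350,260:400].repeat(2,0).repeat(2,1),q[200:350,180:360].repeat(2,0).repeat(2,1)]))
E
```

```text
clock: 12.9
ee_pos: [0.4804, -0.019, 0.1718]
orientation: [-0.0, 0.997, 0.078, 0.0]
wrist_force: [0.7, -0.2, 0.2]
opening: -0.0
grasp_force: 0.0
```

View pics/b1.png

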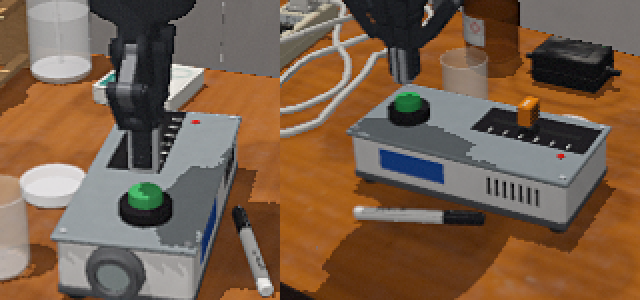

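```bash
python3 - <<'E'
from h import *
from cell import optics
S,T=optics.camera_model("scene"),optics.camera_model("side")
print("tip",plane(S,241,239.5,.099),plane(T,332.5,283,.099),"but",plane(S,243.65,250.6,.080),plane(T,332.1,297.8,.080))
E
python3 -m creep '[{"linear":[0,0,0.006],"rotation":[0,0,0]},{"linear":[0,0,0.006],"rotation":[0,0,0]},{"linear":[0,0,0.003],"rotation":[0,0,0]},{"linear":[0,0,0],"rotation":[0,0,0]}]'
```

```text
tip [ 0.48136646 -0.0120842   0.099     ] [ 0.48286377 -0.02603616  0.099     ] but [ 0.4758799 -0.0214273  0.08     ] [ 0.4797365  -0.01528012  0.08      ]
clock: 13.5
ee_pos: [0.4801, -0.0189, 0.1557]
orientation: [-0.0, 0.997, 0.078, -0.0]
wrist_force: [0.4, -0.4, 0.7]
opening: 0.0
grasp_force: 0.0
```

The tip and button agree within about 3 mm. Now I'll press in small steps.

```bash
for i in 1; do python3 -m creep '[{"linear":[-0.001,0,0.002],"rotation":[0,0,0]},{"linear":[0,0,0.001],"rotation":[0,0,0]},{"linear":[0,0,0],"rotation":[0,0,0]}]'|grep -E "ee|wrist"; python3 -m creep '[{"linear":[0,0,0.002],"rotation":[0,0,0]},{"linear":[0,0,0],"rotation":[0,0,0]}]'|grep -E "ee|wrist"; python3 -m creep '[{"linear":[0,0,0.001],"rotation":[0,0,0]},{"linear":[0,0,0],"rotation":[0,0,0]}]'|grep -E "ee|wrist"; done
```

```text
ee_pos: [0.4792, -0.0191, 0.153]
wrist_force: [1.1, 0.3, 1.4]
ee_pos: [0.4792, -0.0191, 0.1509]
wrist_force: [0.1, -0.6, 3.7]
ee_pos: [0.4792, -0.0191, 0.1499]
wrist_force: [1.6, 0.4, 4.5]
```

```bash
python3 -m creep '[{"linear":[0,0,0.001],"rotation":[0,0,0]},{"linear":[0,0,0],"rotation":[0,0,0]}]'|grep -E "ee|wrist"; python3 -m creep '[{"linear":[0,0,0.001],"rotation":[0,0,0]},{"linear":[0,0,0],"rotation":[0,0,0]}]'|grep -E "ee|wrist"
```

```text
ee_pos: [0.4792, -0.0191, 0.1489]
wrist_force: [1.5, -0.0, 4.6]
ee_pos: [0.4792, -0.0191, 0.1484]
wrist_force: [-1.3, -0.2, 18.0]
```

It's on the stop: the force jumped to 18 N after the spring reached about 5 N. Releasing and rising clear.

```bash
python3 -m creep '[{"linear":[0,0,-0.004],"rotation":[0,0,0]},{"linear":[0,0,-0.01],"rotation":[0,0,0]},{"linear":[0,0,-0.03],"rotation":[0,0,0]},{"linear":[0,0,-0.04],"rotation":[0,0,0]},{"linear":[0,0,-0.04],"rotation":[0,0,0]}]'
python3 -m creep '[{"linear":[0,0.03,0],"rotation":[0,0,0]},{"linear":[0,0.03,0],"rotation":[0,0,0]},{"linear":[0,0,0],"rotation":[0,0,0]},{"linear":[0,0,0],"rotation":[0,0,0]}]'
python3 - <<'E'
from look import *
look("pics/w4.png")
T=optics.camera_model("side");W=optics.camera_model("wrist");a=cv2.imread("pics/w4.png")
p,_=blob(a,*GREEN,(0,100,320,400));r,_=optics.capture("side");q,_=blob(r,*GREEN,(315,282,350,315))
print(p,q,tri(ray(W,*p),ray(T,*q)))
E
```

```text
clock: 15.5
ee_pos: [0.4787, -0.0191, 0.2735]
orientation: [-0.0, 0.997, 0.078, -0.0]
wrist_force: [0.2, 0.5, 0.3]
opening: 0.001
grasp_force: 0.0
clock: 16.0
ee_pos: [0.4883, -0.0778, 0.272]
orientation: [-0.0, 0.997, 0.078, -0.0]
wrist_force: [-0.2, 0.5, 0.3]
opening: -0.003
grasp_force: 0.0
cap centre along slot mm 47.8  left edge 55.0 area 177
t 16.00 tcp along 105.5 across -25.5 z 0.2720  F [ 0.5 -0.1  0.6] mean 0.37
cap centre along slot mm 47.8  left edge 54.9 area 178
t 16.20 tcp along 105.6 across -25.3 z 0.2720  F [ 0.3 -0.2  0.2] mean 0.10
[238.98571429 224.3877551 ] [332.08247423 297.81443299] (array([ 0.48093818, -0.01937136,  0.07764736]), np.float64(0.0008755092667981983))
```

View pics/w4.png

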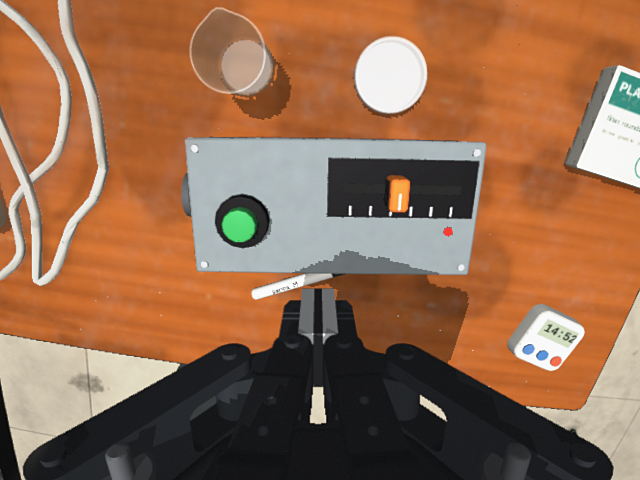

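The button at (239,224) is back up, at the same pixel in the side view as before. The lever at (399,195) sits in the third notch, nothing else has moved, and the arm is clear.

```bash
python3 -c "
from cell import ticket
print(ticket.job_done())"
```

```text
the job is handed in; nothing more can be done
None
```

The lever rests in the third notch after three counted clicks; after that I pressed the green button down to its stop and it came back up, then I handed the job in at about 16 s with the changer unmoved and the arm clear.

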